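# Clamp the flat lino block on the carving board

### The job

One of the two lino blocks on the bench is warped and rocks when its corners are pressed: find the flat one and lay it face up on the carving board, snug against both stops, leaving the warped one on the bench. Then run the clamp's jaw down its bar until the pad bears on the block and the jaw cocks and binds, and only then screw the handle tight, clockwise by half a turn or more. Leave the other things where they are.

Things in the scene. Friction and masses are not known exactly. Their poses are not given: they have to be found in the camera images.
- block_a: one of two like lino blocks, 130 (x) x 64 (y) x 23 mm, pale wood, 4 mm dark grey face on top, 0.14 kg; origin: centre of underside, z up, square to its face. One is flat and lies still; the warped one lies on two opposite corners and tips about 0.04 rad to one side or the other of that diagonal: a few N on a high corner, or mid long side, rock it over
- block_b: the other lino block: same size, look and axes as block_a; one of the two is flat, the other warped (see block_a)
- carving_board: plywood carving board 210 x 250 x 15 mm fixed on the bench; origin at bench height, z up; the board reaches from x = -110 to 100 and y = -115 to 135 mm in its own axes. The upright clamp bar (20 mm along y, 8 mm along x, top 188 mm above the bench) stands at x = 20, y = 80 mm. The block lies along x; its -x half is free of stops, so fingers can straddle it there
- seat (a point): where the centre of the flat block's underside belongs: on top of the carving board (15 mm above the bench), 65 mm short of the end stop and 32 mm from the side stop; axes as the board's (block either end first)
- pad_face (a point): centre of the clamp pad's lower cork face (30 mm across), which looks down and bears on the block 25 mm from the end stop, on the block's middle line; at the start it hangs over 30 mm above the block's top. Axes as the jaw's: z up the screw, y from pad to bar
- pad: the clamp's pad and screw; it does not turn; origin on the screw's axis at mid height of the cast arm
- handle_grip (a point): point to grip on the axis of the clamp's upright round wooden handle: 27 mm across, 56 mm long, from 34 mm below to 22 mm above this point; the grey arm begins 51 mm below it. It stands over the pad, 110 mm from the bar, and moves with the jaw and pad. Axes as the jaw's: z up the handle, y from handle to bar
- jaw (a joint): height of the sliding jaw (grey cast arm, 0.47 kg with screw) on the bar, m: about 0 with its pad on a block, 0.045 to 0.075 at first. It has 1.2 mm play: its weight tips it nose-down about 0.03 rad and binds it, and pushing its nose down binds it harder. Lifting the nose some 6 mm by the handle frees it; carried down so, the handle kept upright 110 mm from the bar, it slides after the hand
- jaw_tilt (a joint): tilt of the jaw, rad: 0 level, positive nose-up. With the pad stopped by the block and the handle let go, the jaw sinks at the bar, cocks nose-up by about 0.025 and binds, so that the screw can pull against it; tight, it stands at about 0.04
- handle (a joint): turn of the clamp's handle, rad: 0 run back, grows clockwise seen from above, to 12.6; a turn (6.28) drives the pad 4 mm down. It takes 0.06 N m or so, more as it tightens. Once the pad bears and the jaw is cocked, half a turn clamps with 25 to 30 N
- squeeze_bottle: red squeeze bottle, 65 mm across, 236 mm tall, standing; bystander, to be left where it stands; origin: centre of its underside
- side_cutters: orange-handled side cutters lying flat, 150 x 60 x 15 mm (y long); bystander, to be left where it stands; origin: centre of its underside
- tape_blue: roll of blue masking tape lying flat, 106 mm across, 38 mm high; bystander, to be left where it stands; origin: centre of its underside
- loupe: black stand loupe, 37 mm across, 35 mm high; bystander, to be left where it stands; origin: centre of its underside
- ink_tin: ink tin, 86 mm across, 62 mm high; bystander, to be left where it stands; origin: centre of its underside
- end_stop (a point): middle of the end stop's face, at half its height: a wooden batten 60 mm long (along y), 13 mm thick, 11 mm high, on the board; its face looks to the board's -x and one end of the block goes against it
- side_stop (a point): middle of the side stop's face, at half its height: a wooden batten 46 mm long (along x), 13 mm thick, 11 mm high; its face looks to the board's -y and one long side of the block goes against it

How it is judged (in metres and radians):
On the way, in this order (a step that is already met when the one before it is completed fails the run):
1. the flat block lies face up on the carving board against both stops, let go, with the clamp's pad still clear of it (x of block_a in the frame of seat between -0.006 and 0.006 m and y of block_a in the frame of seat between -0.006 and 0.006 m and z of block_a in the frame of seat between -0.004 and 0.004 m and angle between the x axis of block_a and the x axis of carving_board, either way round below 0.08 rad and angle between block_a's own z axis and vertical below 0.06 rad and contact force between the fingers and block_a below 0.2 N and contact force between pad and block_a below 0.1 N), for 0.1 s.
2. the jaw has been run down so that the pad bears on the block, with the screw not yet used (handle under 1 rad) (contact force between pad and block_a above 0.6 N and value of joint handle below 1 rad), for 0.2 s.
At the end, for the whole second after the job is handed in: Flat block face up on the board, within 6 mm of its place at both stops and 0.08 rad square; jaw cocked nose-up over 0.015 rad, pad pressing it with over 10 N, handle turned over 2.5 rad; warped block on the bench, over 150 mm from the board's origin (x of block_a in the frame of seat between -0.006 and 0.006 m and y of block_a in the frame of seat between -0.006 and 0.006 m and z of block_a in the frame of seat between -0.004 and 0.004 m and angle between the x axis of block_a and the x axis of carving_board, either way round below 0.08 rad and angle between block_a's own z axis and vertical below 0.06 rad and contact force between pad and block_a above 10 N and value of joint handle above 2.5 rad and value of joint jaw_tilt above 0.015 rad and horizontal distance between block_b and carving_board above 0.15 m and height (world z) of block_b below 0.012 m and linear speed of block_a below 0.01 m/s); the robot touches nothing.
It fails at once if a bystander is pushed more than 40 mm from its place (distance of any of squeeze_bottle, side_cutters, tape_blue, loupe, ink_tin from where it was at the start of the episode above 0.04 m).
It fails at once if the squeeze bottle is tipped over (angle between squeeze_bottle's own z axis and vertical above 0.5 rad).
It also fails if it takes over 69 s, if anything falls off the work surface, if the arm or the gripper's body presses on something with over 40 N, if the wrist force passes 120 N, or if a joint passes its speed limit or range.

### The arm

A 6-joint arm with a two-finger parallel gripper is mounted at the origin on a cart in front of the work surface, level with it; the furniture and walls round the work are solid. World frame = base frame: x ahead of the robot, y to its left, z up, the work surface at z = 0. Lengths are in mm, angles in degrees, forces in N, time in s.
With the tool pointing down it reaches from about 250 to 725 mm from the base axis. Payload 4 kg.
Tool frame: the origin (TCP) lies at the very end of the fingers, on their centre line; the grasp point (between the pads) lies 19 mm behind it; z points along the fingers, y is the line along which they close (so a half turn about z gives the same grasp; the last joint's range is limited). The gripper opens to 85 mm and grips with 20 to 120 N. Pads are 22 mm wide; open, the fingers measure 114 mm over their backs; the gripper's body (76 mm by 85 mm) begins 54 mm behind the grasp point. The pads swing forward as they close: fully open they stand 13 mm farther back than shut.
Start: joints at [-76.776, 13.785, 0.286, 76.501, 0, 90], TCP at [114.376, -486.742, 231.306] pointing down, gripper open.
Joint ranges: [-155.79, 155.79], [-60.16, 107.12], [-62.33, 73.08], [-114, 123.19], [-81.49, 82.49], [-180, 180]. Speed limits (degrees/s): [159.86, 159.86, 180, 180, 180, 180].

### API

Orientations are given as a 3x3 rotation matrix whose columns are the frame's x, y, z axes.
In Python, from rig import read_state, read_camera, bot, finder gives the robot as it stands.
- The arm moves only by the tool move_arm, never from a script. Its arguments are lists of equal length, an entry for each row: "xyz": the shift along the world's x, y, z in cm, a list of three; "yaw": the turn about the world's z in rad; "jaw": the opening, from -1 (shut) to 1 (fully open). A call has 1 to 5 rows; each row is the pose to reach, as a shift and turn from the pose commanded when the call began; what a row does not reach only later rows make up. A row lasts 1/10 s, in which the tool goes at most 50 mm and 8.59 degrees, less where a joint would pass 70% of its speed; a pose out of reach is approached as far as the arm can. A call with a gripper value outside its range is refused whole. The fingers move at their own pace and stop on an object; "grip_force" is the grip in N (left out, the last holds). Time passes only in rows, so rows that repeat a pose let the fingers close. It gives the time, the measured TCP pose, the force, the opening and the grip force at its end, in the units of the state.
- read_state(): the state, without advancing time (a new reading comes with each control period).
- read_camera(name): name is "scene" or "top" or "wrist"; returns a dict with "frame" (420x560x3 uint8, red, green, blue), "depth" (420x560 float32, mm along the optical axis (not along the pixel's ray), 0 where there is no reading), "fx", "fy", "cx", "cy" (pixels), "R" (3x3) and "t" (3): a world point X has camera coordinates R X + t. Camera axes: x right, y down, z forward; pixel columns grow to the right and rows downward; lengths in mm; the calibration is good to about 2 mm. The wrist camera is an equidistant fisheye: a pixel r from the principal point sees the ray r / f radians off the axis. A picture is of the moment at which its call begins.
- bot.finish_job(): hands the job in; it is judged then, once.
Trained networks look in the newest picture that a camera, given by its name, has taken for a name from the list of things; names that differ only in an ending like _2 or _b are one class to them, and where a whole thing is asked for, a point or a joint stands for the part that bears it (a point fixed in the world has none). Each returns a list of dicts, best first, with "conf" (0 to 1); they miss things now and then, are a little off and sometimes report something else, mostly with a low value. They report only what shows in the picture. A call takes as long as a camera call.
- finder.trace(camera, target): "region" (420x560 bool, what is visible of it) and "bbox" ([left, top, width, height] in pixels, round what is visible of it).
- finder.pinpoint(camera, target): "pixel" ([column, row] in pixels: a listed point, or the origin of a listed thing).
The state is a dict: "clock": time; "q": joint angles; "joint_velocities": joint speeds; "joint_torque": joint torques, N m; "ee_pos": TCP position; "ee_rot": TCP orientation; "ft_force": force on the tool from outside, world axes, zero at the start; "ft_torque": the same for the moment, N m; "grip_width": finger opening in mm; "gripper_force": force on a finger pad.
Only numpy, scipy, OpenCV 4.12 (cv2) and the standard library are available. Lean on these libraries where they do the work, as an engineer would, in place of code of your own. Each camera call takes 0.05 s, during which the arm holds its last target. There are 200 camera calls.

## Working session

There is one attempt and no reset: what is moved stays moved. The work goes in short steps, Python scripts to look and compute and a tool call to move; the robot and the scene stay as the last step left them, time stands still between calls to the robot, and variables do not carry over. Pictures are saved under pics/ and viewed, at most 10 in all, crops included, and the job is handed in when it is done.

Besides the shell and the picture viewer there is one more tool, called after "Emit:" by a JSON object that holds its "method" and its "body", one argument or row to a line. move_arm: Moves the arm, as the interface text tells. Its arguments: {"type":"object","properties":{"xyz":{"type":"array","items":{"type":"array","items":{"type":"number"}}},"yaw":{"type":"array","items":{"type":"number"}},"jaw":{"type":"array","items":{"type":"number"}},"grip_force":{"type":"number"}},"required":["xyz","yaw","jaw"]}

```bash
mkdir -p pics; ls; cat > h.py <<'E'
import numpy as np, cv2
from rig import read_state, read_camera, bot, finder
def px2w(c,u,v,d=None,z=None):
    R=np.array(c["R"]);t=np.array(c["t"]).ravel()
    r=np.array([(u-c["cx"])/c["fx"],(v-c["cy"])/c["fy"],1.])
    o=-R.T@t; w=R.T@r
    if z is not None: d=(z-o[2])/w[2]
    return o+w*d
def cloud(c):
    d=c["depth"];v,u=np.indices(d.shape)
    p=np.stack([(u-c["cx"])/c["fx"]*d,(v-c["cy"])/c["fy"]*d,d],-1)
    R=np.array(c["R"]);t=np.array(c["t"]).ravel()
    return (p-t)@R
def save(n,c): cv2.imwrite(f"pics/{n}.png",c["frame"][:,:,::-1])
E
python3 - <<'E'
from h import *
s=read_state();print(s["ee_pos"],s["ee_rot"],s["grip_width"],s["clock"])
ims=[]
for cam in("top","scene"):
    c=read_camera(cam);save(cam+"0",c);P=cloud(c)
    print(cam,"campos",-np.array(c["R"]).T@np.array(c["t"]).ravel())
    for n in["block_a","carving_board","handle_grip","pad_face","end_stop","side_stop","seat","squeeze_bottle","side_cutters","tape_blue","loupe","ink_tin"]:
        for r in finder.pinpoint(cam,n)[:3]:
            u,v=r["pixel"];print(n,round(r["conf"],2),np.round([u,v]),np.round(P[min(419,max(0,int(v))),min(559,max(0,int(u)))]))
    if 1:
        for r in finder.trace(cam,"block_a")[:3]:
            m=cv2.erode(r["region"].astype(np.uint8),np.ones((3,3)))>0
            q=P[m&(c["depth"]>0)];q=q[(q[:,2]>8)&(q[:,2]<45)]
            print("blk",round(r["conf"],2),r["bbox"],len(q),cv2.minAreaRect(q[:,:2].astype(np.float32)), np.median(q,0))
E
```

```text
pics
[ 114.23751853 -486.11027056  230.38346039] [[ 9.73480901e-01  2.28767819e-01 -4.70170417e-04]
 [ 2.28768301e-01 -9.73478627e-01  2.10391549e-03]
 [ 2.36073078e-05 -2.15568164e-03 -9.99997676e-01]] 85.44544730169612 0.0
top campos [ 329.68875688 -102.09211645 1562.04256704]
block_a 0.85 [358. 207.] [ 610. -307.   21.]
block_a 0.82 [357. 267.] [ 434. -296.   25.]
block_a 0.4 [211. 210.] [569.  95. 206.]
carving_board 0.9 [211. 226.] [556. 122.  15.]
carving_board 0.61 [218. 232.] [542. 102.   9.]
handle_grip 0.51 [213. 213.] [567.  90. 186.]
handle_grip 0.25 [213. 213.] [566.  94. 177.]
pad_face 0.7 [209. 215.] [567. 105. 156.]
end_stop 0.66 [214. 209.] [574.  88. 205.]
side_stop 0.58 [208. 218.] [580. 129.   9.]
seat 0.83 [217. 234.] [532. 102.  16.]
squeeze_bottle 0.71 [296. 235.] [ 505. -121.  193.]
side_cutters 0.87 [406. 230.] [ 544. -446.    8.]
tape_blue 0.97 [301. 158.] [ 762. -144.   -3.]
loupe 0.64 [268. 180.] [688. -44.  29.]
ink_tin 0.73 [338. 159.] [ 742. -246.   57.]
blk 0.68 [345.1, 245.0, 24.7, 46.9] 881 ((430.0542907714844, -296.4985656738281), (61.28388595581055
[... 708 characters left out ...]
272.] [574. 135.  25.]
seat 0.85 [229. 276.] [545. 104.  15.]
squeeze_bottle 0.85 [308. 252.] [499. -96.  18.]
side_cutters 0.82 [386. 215.] [ 513. -408.   11.]
tape_blue 0.78 [252. 216.] [ 730. -107.   29.]
loupe 0.5 [242. 235.] [685. -38.  10.]
loupe 0.27 [220. 230.] [567. 107. 124.]
ink_tin 0.58 [287. 204.] [ 718. -226.   29.]
blk 0.83 [357.6, 225.9, 45.9, 29.7] 674 ((425.9026794433594, -291.92919921875), (62.225677490234375, 129.0411376953125), 86.60181427001953) [ 429.39072453 -278.14883052   22.5945738 ]
blk 0.65 [321.9, 198.8, 35.4, 32.8] 538 ((606.20654296875, -301.81915283203125), (63.11095428466797, 132.17539978027344), 73.56985473632812) [ 586.23099053 -293.90600348   23.13035117]
```

```bash
python3 - <<'E'
from h import *
for cam in("top","scene"):
    c=read_camera(cam);P=cloud(c)
    for r in finder.trace(cam,"block_a")[:2]:
        m=cv2.erode(r["region"].astype(np.uint8),np.ones((3,3)))>0
        q=P[m&(c["depth"]>0)];q=q[(q[:,2]>15)&(q[:,2]<32)]
        m0=q.mean(0);A=np.c_[q[:,:2]-m0[:2],np.ones(len(q))]
        s=np.linalg.lstsq(A,q[:,2],rcond=None)[0];e=q[:,2]-A@s
        print(cam,m0,s,e.std(),len(q))
        # bench round
    # bench plane reference
    b=P[(c["depth"]>0)&(abs(P[...,2])<6)&(P[...,0]>350)&(P[...,0]<660)&(P[...,1]<-180)&(P[...,1]>-390)]
    A=np.c_[b[:,:2]-b[:,:2].mean(0),np.ones(len(b))];print("bench",np.linalg.lstsq(A,b[:,2],rcond=None)[0])
    f=c["frame"]
    # board edges in top view
    if cam=="top":
        cr=cv2.resize(f[170:300,150:440],None,fx=2.75,fy=2.75,interpolation=cv2.INTER_CUBIC)
    else: cr=cv2.resize(f[150:330,130:430],None,fx=2.6,fy=2.6,interpolation=cv2.INTER_CUBIC)
    cv2.imwrite(f"pics/{cam}1.png",cr[:,:,::-1])
    for n in("carving_board",):
        r=finder.trace(cam,n)[0];m=r["region"]&(c["depth"]>0);q=P[m];q=q[(q[:,2]>9)&(q[:,2]<21)]
        print(n,r["bbox"],len(q),cv2.minAreaRect(q[:,:2].astype(np.float32)),np.percentile(q[:,:2],[1,99],axis=0))
E
```

```text
top [ 430.30351404 -297.94934007   22.70531966] [-2.91338111e-03  4.73409981e-03  2.27053197e+01] 3.2727290984567983 904
top [ 605.84278827 -307.06195022   23.21380061] [ 7.17496845e-03 -9.90304826e-04  2.32138006e+01] 3.2859992086050207 880
bench [ 0.0002356  -0.00113804 -0.23308102]
carving_board [155.4, 185.7, 96.1, 78.0] 4883 ((557.8455810546875, 142.96871948242188), (251.98333740234375, 211.1213836669922), 84.01508331298828) [[450.59462047  17.73731977]
 [665.3621521  268.2789524 ]]
scene [ 430.77066479 -286.6413945    22.32016396] [-3.11963365e-04 -4.80606610e-02  2.23201640e+01] 2.0423863739832653 564
scene [ 594.15767365 -297.37729275   22.73144519] [ 1.25655462e-02 -3.06429196e-02  2.27314452e+01] 2.2812148700680055 462
bench [-1.47477184e-04 -1.15894884e-03  3.85031073e-01]
carving_board [143.0, 186.7, 139.0, 141.4] 4621 ((557.1368408203125, 143.13656616210938), (254.09295654296875, 214.71670532226562), 84.30579376220703) [[456.94991336  20.73993986]
 [664.09709732 273.82562699]]
```

View pics/top1.png

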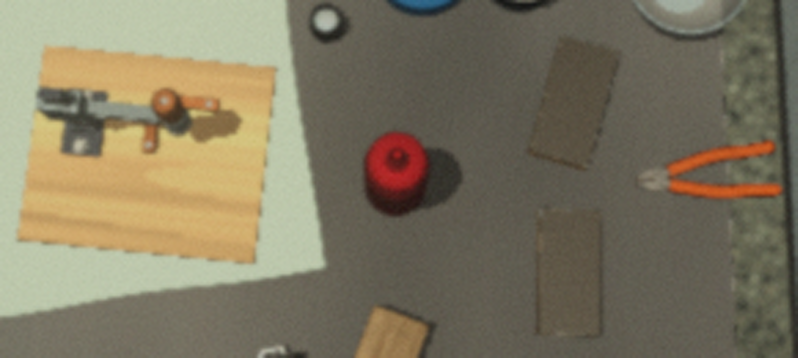

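View pics/scene1.png

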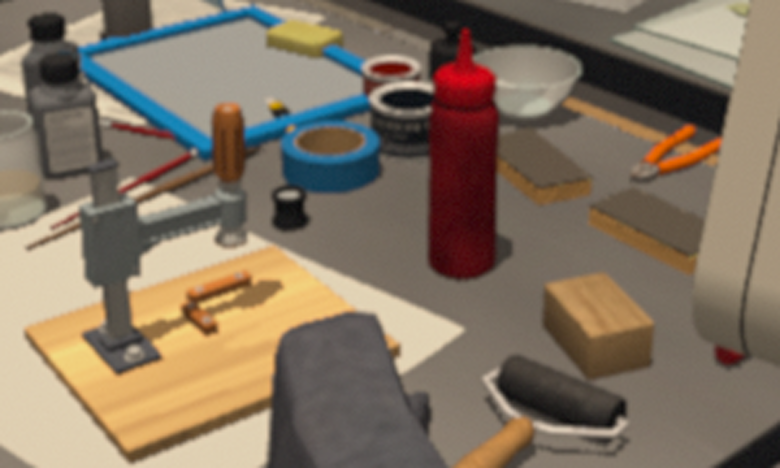

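The top view shows both blocks: the nearer at about (570,272) and the farther at (575,103). The board is at left with stops at (200,103) and (150,135), and the clamp stands over them. The scene view agrees. Next I'll go above the blocks and use the wrist camera.

Emit:
{"method": "move_arm", "body": {
  "xyz": [
    [4,2,0],
    [8.5,4,0],
    [13,6.2,0],
    [17.4,8.2,0],
    [21.5,10.3,0]
  ],
  "yaw": [-0.08,-0.16,-0.24,-0.32,-0.4],
  "jaw": [0,-0.5,-1,-1,-1]
}}

```text
clock: 2.2
ee_pos: [331.2, -382.8, 231.4]
ee_rot: [[0.985, -0.172, 0.0], [-0.172, -0.985, -0.001], [0.001, 0.0, -1.0]]
ft_force: [-0.2, -0.6, 0.7]
grip_width: 12.3
gripper_force: 0.0
```

Emit:
{"method": "move_arm", "body": {
  "xyz": [
    [4.5,2.1,0],
    [9,4.2,0],
    [13.5,6.3,0],
    [17.5,8.3,0],
    [17.5,8.3,0]
  ],
  "yaw": [0,0,0,0,0],
  "jaw": [-1,-1,-1,-1,-1]
}}

```text
clock: 2.7
ee_pos: [508.9, -297.6, 230.3]
ee_rot: [[0.987, -0.162, 0.001], [-0.162, -0.987, 0.001], [0.001, -0.001, -1.0]]
ft_force: [-0.1, -0.2, -0.2]
grip_width: 0.0
gripper_force: 0.0
```

```bash
cat >> h.py <<'E'
def wcloud(c):
    d=c["depth"];v,u=np.indices(d.shape).astype(float)
    x=u-c["cx"];y=v-c["cy"];r=np.hypot(x,y)+1e-9;th=r/c["fx"];k=np.tan(np.minimum(th,1.5))/r
    p=np.stack([x*k*d,y*k*d,d],-1);R=np.array(c["R"]);t=np.array(c["t"]).ravel()
    return (p-t)@R
def plane(q):
    m0=q.mean(0);A=np.c_[q[:,:2]-m0[:2],np.ones(len(q))]
    k=np.ones(len(q),bool)
    for _ in range(4):
        s=np.linalg.lstsq(A[k],q[k,2],rcond=None)[0];e=q[:,2]-A@s;k=abs(e)<2.5*e[k].std()+.3
    return s,e[k].std(),k.sum(),m0
E
python3 - <<'E'
from h import *
s=read_state();print(s["ee_pos"],s["ee_rot"],s["ft_force"],s["clock"])
c=read_camera("wrist");save("w0",c);P=wcloud(c);print(-np.array(c["R"]).T@np.array(c["t"]).ravel())
for r in finder.trace("wrist","block_a")[:3]:
    m=cv2.erode(r["region"].astype(np.uint8),np.ones((7,7)))>0
    q=P[m&(c["depth"]>0)];s=plane(q);print(r["conf"],r["bbox"],s)
    q=P[r["region"]&(c["depth"]>0)];q=q[(q[:,2]>10)&(q[:,2]<35)];print(cv2.minAreaRect(q[:,:2].astype(np.float32)))
b=P[(c["depth"]>0)&(abs(P[...,2])<6)&(np.hypot(P[...,0]-500,P[...,1]+300)<200)];print("bench",plane(b))
E
```

```text
[ 508.90183072 -297.60469347  230.2677451 ] [[ 0.98685777 -0.1615857   0.00134389]
 [-0.16158716 -0.98685787  0.00106079]
 [ 0.00115482 -0.00126401 -0.99999853]] [-0.14840254 -0.24526088 -0.19800731] 2.7
[ 589.10087798 -312.12682605  372.42583884]
0.83 [250.4, 181.0, 65.9, 105.2] (array([-2.53356193e-03,  2.15019773e-04,  2.24015395e+01]), np.float64(0.719301125658487), np.int64(3436), array([ 453.19081083, -300.71734755,   22.34277597]))
((430.17474365234375, -297.51922607421875), (64.3841781616211, 132.05795288085938), 87.78367614746094)
0.59 [234.1, 22.9, 71.2, 126.0] (array([ 3.56443702e-03, -2.59589403e-02,  2.29815937e+01]), np.float64(0.9329326580803031), np.int64(5881), array([ 609.27406136, -306.77196699,   22.97281643]))
((609.2576293945312, -306.704345703125), (64.61561584472656, 130.29078674316406), 73.3664779663086)
bench (array([-0.00070742,  0.00059716, -0.49153762]), np.float64(0.7597122313457163), np.int64(55089), array([ 5.20562133e+02, -2.97288490e+02, -4.79330390e-01]))
```

View pics/w0.png

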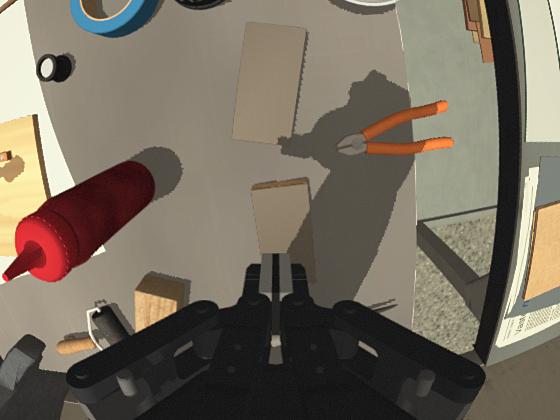

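The picture shows both blocks, at (285,225) and (270,82). The depth planes give the nearer one level (0.003 rad) and the farther one tilted 0.026 rad, high on its −y side. I'll press that high side to confirm.

Emit:
{"method": "move_arm", "body": {
  "xyz": [
    [4.5,-1.7,-4],
    [9.3,-3.4,-8],
    [9.3,-3.4,-13],
    [9.3,-3.4,-17],
    [9.3,-3.4,-19.5]
  ],
  "yaw": [0,0,0,0,0],
  "jaw": [-1,-1,-1,-1,-1]
}}

```text
clock: 3.3
ee_pos: [594.8, -335.6, 32.4]
ee_rot: [[0.985, -0.171, -0.004], [-0.171, -0.985, 0.002], [-0.004, -0.001, -1.0]]
ft_force: [-1.3, 0.2, -0.8]
grip_width: 0.2
gripper_force: 0.0
```

Emit:
{"method": "move_arm", "body": {
  "xyz": [
    [0,0,-0.3],
    [0,0,-0.6],
    [0,0,-0.8],
    [0,0,-1.0],
    [0,0,-1.1]
  ],
  "yaw": [0,0,0,0,0],
  "jaw": [-1,-1,-1,-1,-1]
}}

```text
clock: 3.8
ee_pos: [598.5, -335.6, 27.8]
ee_rot: [[0.986, -0.169, 0.004], [-0.169, -0.986, -0.002], [0.004, 0.001, -1.0]]
ft_force: [-0.5, 1.2, 1.0]
grip_width: -0.1
gripper_force: 0.0
```

Emit:
{"method": "move_arm", "body": {
  "xyz": [
    [0,0,-0.1],
    [0,0,-0.2],
    [0,0,-0.3],
    [0,0,-0.4],
    [0,0,-0.4]
  ],
  "yaw": [0,0,0,0,0],
  "jaw": [-1,-1,-1,-1,-1]
}}

```text
clock: 4.3
ee_pos: [597.7, -335.0, 22.4]
ee_rot: [[0.986, -0.168, 0.001], [-0.168, -0.986, -0.001], [0.001, 0.001, -1.0]]
ft_force: [-1.6, -0.1, 5.0]
grip_width: -0.2
gripper_force: 2.5
```

```bash
cat > lk.py <<'E'
from h import *
s=read_state();print(s["ee_pos"],s["ft_force"],s["clock"])
c=read_camera("wrist");P=wcloud(c)
for r in finder.trace("wrist","block_a")[:3]:
    m=cv2.erode(r["region"].astype(np.uint8),np.ones((7,7)))>0
    q=P[m&(c["depth"]>0)];q=q[(q[:,2]>10)&(q[:,2]<35)];print(r["conf"],r["bbox"],plane(q))
    q=P[r["region"]&(c["depth"]>0)];q=q[(q[:,2]>10)&(q[:,2]<35)];print(cv2.minAreaRect(q[:,:2].astype(np.float32)))
E
python3 lk.py
```

```text
[ 597.65902716 -334.97830265   22.40565162] [-1.63093774 -0.13002693  4.96628387] 4.3
0.83 [156.1, 116.3, 142.1, 232.7] (array([-0.02676173,  0.02367601, 22.58263099]), np.float64(0.6671579471451409), np.int64(20639), array([ 634.53159877, -314.38487405,   22.57882452]))
((610.0131225585938, -308.49029541015625), (64.13633728027344, 129.53500366210938), 72.94735717773438)
```

Pressing rocked it over: the tilt changed sign, so the far block is the warped one and the near block is flat. I'll go to the near block and straddle its −x half.

Emit:
{"method": "move_arm", "body": {
  "xyz": [
    [0,0,4],
    [-4.5,0.8,6],
    [-9.2,1.8,7],
    [-14,2.8,7],
    [-18.6,3.8,7]
  ],
  "yaw": [0,0,0.05,0.1,0.13],
  "jaw": [-1,0,1,1,1]
}}

```text
clock: 4.9
ee_pos: [409.7, -296.2, 91.6]
ee_rot: [[0.999, -0.037, 0.001], [-0.037, -0.999, -0.001], [0.001, 0.001, -1.0]]
ft_force: [0.4, -0.4, -0.1]
grip_width: 58.2
gripper_force: 0.0
```

Emit:
{"method": "move_arm", "body": {
  "xyz": [
    [-1.1,0,0],
    [-1.1,0,0],
    [-1.1,0,0],
    [-1.1,0,0]
  ],
  "yaw": [0,0,0,0],
  "jaw": [1,1,1,1]
}}

```text
clock: 5.3
ee_pos: [402.6, -297.7, 91.7]
ee_rot: [[0.999, -0.039, 0.002], [-0.039, -0.999, -0.001], [0.002, 0.001, -1.0]]
ft_force: [0.7, -0.2, 0.7]
grip_width: 85.0
gripper_force: 0.0
```

```bash
python3 lk.py; python3 -c "
from h import *
s=read_state();print(s['ee_rot'],s['grip_width'])"
```

```text
[ 402.56527114 -297.67348828   91.66511558] [ 0.65399471 -0.19146653  0.67059805] 5.3
0.82 [220.3, 83.7, 101.4, 181.9] (array([-2.68142136e-04,  1.17789923e-03,  2.24617914e+01]), np.float64(0.6399016196836719), np.int64(15375), array([ 434.7110048 , -297.33256043,   22.46233709]))
((430.12933349609375, -297.16009521484375), (64.63020324707031, 129.89793395996094), 87.80203247070312)
0.78 [206.9, 0.0, 97.4, 25.3] (array([ 0.40606566, -0.08334097, 20.7947425 ]), np.float64(2.5785554665141652), np.int64(1012), array([ 547.28638637, -298.42779374,   20.49845578]))
((547.1239013671875, -290.3090515136719), (64.61920166015625, 13.400735855102539), 85.2164077758789)
[[ 9.99266140e-01 -3.82923300e-02  9.37631235e-04]
 [-3.82918416e-02 -9.99266456e-01 -5.33433565e-04]
 [ 9.57369855e-04  4.97138472e-04 -9.99999418e-01]] 85.1131122696814
```

Emit:
{"method": "move_arm", "body": {
  "xyz": [
    [-0.3,0.1,-4],
    [-0.3,0.1,-7.5],
    [-0.3,0.1,-8.7],
    [-0.3,0.1,-8.7],
    [-0.3,0.1,-8.7]
  ],
  "yaw": [0,0,0,0,0],
  "jaw": [1,1,1,1,0.6]
}}

```text
clock: 5.9
ee_pos: [398.4, -296.3, 5.0]
ee_rot: [[0.999, -0.039, 0.001], [-0.039, -0.999, -0.001], [0.001, 0.001, -1.0]]
ft_force: [-0.3, -0.9, 0.1]
grip_width: 73.2
gripper_force: 0.0
```

Emit:
{"method": "move_arm", "body": {
  "xyz": [
    [0,0,0],
    [0,0,0],
    [0,0,0],
    [0,0,0],
    [0,0,0]
  ],
  "yaw": [0,0,0,0,0],
  "jaw": [0.2,0.2,0.2,0.2,0.2],
  "grip_force": 40
}}

```text
clock: 6.4
ee_pos: [398.9, -296.8, 6.0]
ee_rot: [[0.999, -0.039, 0.003], [-0.039, -0.999, -0.002], [0.004, 0.002, -1.0]]
ft_force: [-0.1, 0.1, 5.6]
grip_width: 62.9
gripper_force: 45.4
```

Emit:
{"method": "move_arm", "body": {
  "xyz": [
    [0,0,4.5],
    [-2,1,9],
    [-4.2,5,10.8],
    [-6.2,9.4,12],
    [-7,14.2,12]
  ],
  "yaw": [0,0,0,0,0],
  "jaw": [0.2,0.2,0.2,0.2,0.2]
}}

```text
clock: 6.9
ee_pos: [326.5, -153.2, 125.9]
ee_rot: [[0.999, -0.042, 0.003], [-0.042, -0.999, -0.001], [0.003, 0.001, -1.0]]
ft_force: [0.2, 1.2, -1.1]
grip_width: 63.1
gripper_force: 45.4
```

Emit:
{"method": "move_arm", "body": {
  "xyz": [
    [0,4.8,0],
    [0,9.6,0],
    [1.5,14.2,0],
    [4,18.3,0],
    [6.5,22.5,0]
  ],
  "yaw": [0,0,0,-0.03,-0.066],
  "jaw": [0.2,0.2,0.2,0.2,0.2]
}}

```text
clock: 7.4
ee_pos: [381.3, -5.5, 124.8]
ee_rot: [[0.999, -0.046, 0.003], [-0.046, -0.998, 0.041], [0.001, -0.041, -0.999]]
ft_force: [0.2, -0.9, -1.5]
grip_width: 62.9
gripper_force: 45.4
```

Emit:
{"method": "move_arm", "body": {
  "xyz": [
    [3.8,3,0],
    [3.8,3,0],
    [3.8,3,0],
    [3.8,3,0]
  ],
  "yaw": [0,0,0,0],
  "jaw": [0.2,0.2,0.2,0.2]
}}

```text
clock: 7.8
ee_pos: [416.0, 2.8, 123.9]
ee_rot: [[0.999, -0.032, -0.002], [-0.032, -0.998, 0.055], [-0.003, -0.055, -0.998]]
ft_force: [-1.1, 0.5, -1.4]
grip_width: 62.8
gripper_force: 45.4
```

```bash
cat > lk2.py <<'E'
from h import *
import sys
s=read_state();print(s["ee_pos"],s["ee_rot"][0],s["ft_force"],s["clock"],s["grip_width"])
c=read_camera("wrist");save(sys.argv[1],c);P=wcloud(c)
for n in["end_stop","side_stop","seat","handle_grip","pad_face","carving_board"]:
    for r in finder.pinpoint("wrist",n)[:2]:
        u,v=map(int,np.clip(r["pixel"],0,[559,419]));print(n,round(r["conf"],2),(u,v),P[v,u].round(1))
for r in finder.trace("wrist","block_a")[:1]:
    q=P[r["region"]&(c["depth"]>0)];z=np.median(q[:,2]);q=q[abs(q[:,2]-z)<5];print("blk",r["conf"],r["bbox"],z,cv2.minAreaRect(q[:,:2].astype(np.float32)))
r=finder.trace("wrist","carving_board")[0];q=P[r["region"]&(c["depth"]>0)];q=q[abs(q[:,2]-15)<4]
print("board",r["bbox"],len(q),cv2.minAreaRect(q[:,:2].astype(np.float32)),plane(q)[0])
np.save("P.npy",P)
E
python3 lk2.py w2
```

```text
[415.9884595    2.79039406 123.88211102] [ 0.99947219 -0.03244234 -0.00168228] [-1.06419956  0.48720013 -1.3501205 ] 7.8 62.766266571895656
side_stop 0.91 (112, 15) [580.9 134.6  25.2]
seat 0.6 (150, 56) [541.3 105.4  13.8]
handle_grip 0.24 (273, 204) [4.558e+02 4.000e-01 1.405e+02]
carving_board 0.94 (125, 42) [557.6 128.8  13.3]
blk 0.64 [189.1, 57.9, 169.1, 281.1] 139.98136227773978 ((447.59326171875, 0.23582077026367188), (64.63410186767578, 130.64114379882812), 88.81307983398438)
board [0.0, 0.0, 256.2, 167.5] 29535 ((531.2494506835938, 147.939208984375), (251.9415283203125, 160.02786254882812), 82.5864486694336) [-7.64065563e-04  6.77330904e-04  1.45040714e+01]
```

View pics/w2.png

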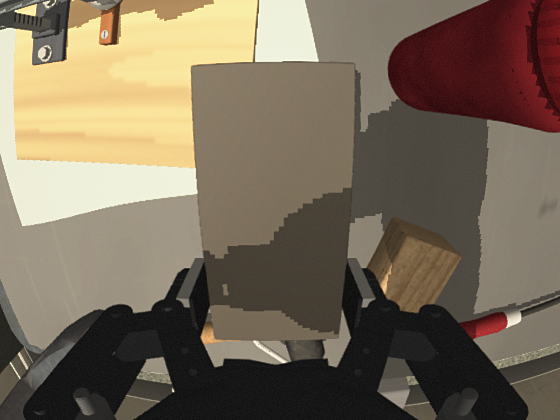

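```bash
python3 -c "
from h import *
s=read_state();print(s['q'],s['joint_velocities'],s['joint_torque'],s['clock'])"
```

```text
[ -1.75784808   9.31388149 -22.33477645  58.40532441   3.16231553
 179.94450523] [0.22220603 0.19132566 0.14582353 0.02950242 0.07282064 0.06180346] [-4.99900861e-02 -3.09798539e+01  2.27077889e+01 -2.46588991e-02
  1.95951699e-01 -2.05973069e-03] 8.25
```

The last joint is at its 180° limit, so this grasp can't reach the seat. I'll set the block on the near part of the board, turn the tool half a turn and grip it again.

Emit:
{"method": "move_arm", "body": {
  "xyz": [
    [0,0,0],
    [0,0,0],
    [0,0,0]
  ],
  "yaw": [0.12,0.24,0.24],
  "jaw": [0.2,0.2,0.2]
}}

```text
clock: 8.55
ee_pos: [417.4, 4.1, 124.4]
ee_rot: [[0.978, 0.208, -0.013], [0.209, -0.976, 0.054], [-0.001, -0.055, -0.998]]
ft_force: [-0.0, -0.6, -1.9]
grip_width: 63.0
gripper_force: 45.4
```

Emit:
{"method": "move_arm", "body": {
  "xyz": [
    [1.5,3,0],
    [3.3,5.8,0],
    [3.3,5.8,0],
    [3.3,5.8,0]
  ],
  "yaw": [0,0,0,0],
  "jaw": [0.2,0.2,0.2,0.2]
}}

```text
clock: 8.95
ee_pos: [450.0, 62.3, 124.1]
ee_rot: [[0.978, 0.208, -0.014], [0.209, -0.977, 0.053], [-0.002, -0.055, -0.998]]
ft_force: [0.1, -0.3, -0.7]
grip_width: 62.8
gripper_force: 45.4
```

```bash
python3 -c "
from h import *
s=read_state();print(s['q'],s['ee_pos'],s['ee_rot'],s['clock'])"
```

```text
[  5.80649994  13.58981497 -16.89123331  59.98136741   3.11455895
 173.75742347] [450.0130768   62.33720905 124.10587077] [[ 0.97800063  0.20816371 -0.0135141 ]
 [ 0.2085912  -0.9765528   0.05323849]
 [-0.00211491 -0.05488619 -0.99849038]] 8.95
```

Emit:
{"method": "move_arm", "body": {
  "xyz": [
    [-1.5,0,-4],
    [-1.5,0,-8],
    [-1.5,0,-10],
    [-1.5,0,-10],
    [-1.5,0,-10.1]
  ],
  "yaw": [0,0,0,0,0],
  "jaw": [0.2,0.2,0.2,0.2,0.2]
}}

```text
clock: 9.45
ee_pos: [434.6, 61.2, 23.3]
ee_rot: [[0.978, 0.207, -0.014], [0.207, -0.977, 0.053], [-0.002, -0.055, -0.998]]
ft_force: [0.0, 1.2, -0.8]
grip_width: 62.8
gripper_force: 47.4
```

Emit:
{"method": "move_arm", "body": {
  "xyz": [
    [0,0,-0.1],
    [0,0,-0.1],
    [0,0,0],
    [0,0,0.2],
    [0,0,1]
  ],
  "yaw": [0,0,0,0,0],
  "jaw": [0.2,0.6,1,1,1]
}}

```text
clock: 9.95
ee_pos: [434.9, 61.9, 33.5]
ee_rot: [[0.978, 0.208, -0.014], [0.209, -0.976, 0.054], [-0.002, -0.055, -0.998]]
ft_force: [0.1, 0.3, -2.0]
grip_width: 85.1
gripper_force: 0.0
```

Emit:
{"method": "move_arm", "body": {
  "xyz": [
    [0,0,4],
    [-2,-3,7],
    [-4,-6,9],
    [-5,-9,11],
    [-5,-9,11]
  ],
  "yaw": [0.14,0.28,0.42,0.56,0.7],
  "jaw": [1,1,1,1,1]
}}

```text
clock: 10.45
ee_pos: [386.0, -30.6, 146.8]
ee_rot: [[0.612, 0.79, -0.039], [0.791, -0.611, 0.031], [0.001, -0.05, -0.999]]
ft_force: [1.2, -0.2, -0.2]
grip_width: 85.0
gripper_force: 0.0
```

Emit:
{"method": "move_arm", "body": {
  "xyz": [
    [0,0,1],
    [0,0,2],
    [0,0,3],
    [0,0,3],
    [0,0,3]
  ],
  "yaw": [0.147,0.294,0.441,0.588,0.735],
  "jaw": [1,1,1,1,1]
}}

```text
clock: 10.95
ee_pos: [385.7, -28.0, 174.5]
ee_rot: [[-0.08, 0.995, -0.053], [0.997, 0.08, -0.006], [-0.001, -0.053, -0.999]]
ft_force: [-0.7, 0.2, -0.0]
grip_width: 85.2
gripper_force: 0.0
```

Emit:
{"method": "move_arm", "body": {
  "xyz": [
    [0,0,0],
    [0,0,0],
    [0,0,0],
    [0,0,0],
    [0,0,0]
  ],
  "yaw": [0.147,0.294,0.441,0.588,0.735],
  "jaw": [1,1,1,1,1]
}}

```text
clock: 11.45
ee_pos: [385.3, -28.0, 174.1]
ee_rot: [[-0.728, 0.684, -0.036], [0.685, 0.727, -0.041], [-0.002, -0.055, -0.999]]
ft_force: [0.2, -0.1, 0.1]
grip_width: 85.3
gripper_force: 0.0
```

Emit:
{"method": "move_arm", "body": {
  "xyz": [
    [0,0,0],
    [0,0,0],
    [0,0,0],
    [0,0,0],
    [0,0,0]
  ],
  "yaw": [0.147,0.294,0.441,0.588,0.735],
  "jaw": [1,1,1,1,1]
}}

```text
clock: 11.95
ee_pos: [385.3, -27.9, 174.1]
ee_rot: [[-1.0, 0.02, 0.001], [0.02, 0.998, -0.055], [-0.002, -0.055, -0.998]]
ft_force: [0.6, 0.7, 0.7]
grip_width: 85.3
gripper_force: 0.0
```

Emit:
{"method": "move_arm", "body": {
  "xyz": [
    [0,0,0],
    [0,0,0],
    [0,0,0],
    [0,0,0],
    [0,0,0]
  ],
  "yaw": [0.147,0.294,0.441,0.588,0.735],
  "jaw": [1,1,1,1,1]
}}

```text
clock: 12.45
ee_pos: [385.2, -27.9, 174.1]
ee_rot: [[-0.755, -0.655, 0.038], [-0.656, 0.754, -0.041], [-0.002, -0.056, -0.998]]
ft_force: [0.0, -0.0, 0.3]
grip_width: 85.5
gripper_force: 0.0
```

Emit:
{"method": "move_arm", "body": {
  "xyz": [
    [0,0,0],
    [0,0,0],
    [0,0,0],
    [0,0,0],
    [0,0,0]
  ],
  "yaw": [0.147,0.294,0.441,0.588,0.735],
  "jaw": [1,1,1,1,1]
}}

```text
clock: 12.95
ee_pos: [385.2, -28.0, 174.1]
ee_rot: [[-0.121, -0.991, 0.056], [-0.993, 0.12, -0.006], [-0.001, -0.056, -0.998]]
ft_force: [1.0, -0.7, 0.9]
grip_width: 85.4
gripper_force: 0.0
```

Emit:
{"method": "move_arm", "body": {
  "xyz": [
    [0,0,0],
    [0,0,0],
    [0,0,0],
    [0,0,0],
    [0,0,0]
  ],
  "yaw": [0.147,0.294,0.441,0.588,0.735],
  "jaw": [1,1,1,1,1]
}}

```text
clock: 13.45
ee_pos: [385.2, -28.0, 174.1]
ee_rot: [[0.576, -0.816, 0.045], [-0.817, -0.575, 0.033], [-0.001, -0.056, -0.998]]
ft_force: [-0.3, -0.1, -0.9]
grip_width: 85.5
gripper_force: 0.0
```

Emit:
{"method": "move_arm", "body": {
  "xyz": [
    [0,0,0],
    [0,0,0],
    [0,0,0],
    [0,0,0],
    [0,0,0]
  ],
  "yaw": [0.147,0.294,0.441,0.588,0.735],
  "jaw": [1,1,1,1,1]
}}

```text
clock: 13.95
ee_pos: [385.3, -28.0, 174.1]
ee_rot: [[0.976, -0.22, 0.012], [-0.22, -0.974, 0.054], [-0.0, -0.055, -0.998]]
ft_force: [-0.3, 0.2, -0.4]
grip_width: 85.5
gripper_force: 0.0
```

```bash
cat > st.py <<'E'
from h import *
s=read_state();print(np.round(s['q'],2),s['ee_pos'],np.round(s['ee_rot'],4).tolist(),s['clock'],np.degrees(np.arctan2(s['ee_rot'][1][0],s['ee_rot'][0][0])))
E
python3 st.py
```

```text
[  -6.64    2.8   -21.67   65.21    3.16 -173.92] [385.25908043 -28.01985175 174.11188717] [[0.9755, -0.2197, 0.0119], [-0.22, -0.974, 0.054], [-0.0003, -0.0553, -0.9985]] 13.95 -12.707709780299231
```

Emit:
{"method": "move_arm", "body": {
  "xyz": [
    [0,0,0],
    [0,-1,0],
    [0,-2,0],
    [0,-3,0]
  ],
  "yaw": [0.14,0.25,0.35,0.35],
  "jaw": [1,1,1,1]
}}

```text
clock: 14.35
ee_pos: [380.3, 28.0, 174.0]
ee_rot: [[0.998, 0.064, -0.003], [0.065, -0.998, 0.01], [-0.002, -0.01, -1.0]]
ft_force: [-0.3, -0.8, 0.0]
grip_width: 85.3
gripper_force: 0.0
```

```bash
python3 st.py
```

```text
[   3.76    2.61  -21.83   65.67    0.57 -179.94] [380.34496643  27.99081579 173.96323401] [[0.9979, 0.0645, -0.0025], [0.0645, -0.9979, 0.0098], [-0.0019, -0.0099, -0.9999]] 14.35 3.6983468457097923
```

Emit:
{"method": "move_arm", "body": {
  "xyz": [
    [0,0,0],
    [0,0,0]
  ],
  "yaw": [0.07,0.07],
  "jaw": [1,1]
}}

```text
clock: 14.55
ee_pos: [378.6, 43.3, 173.8]
ee_rot: [[0.993, 0.115, -0.002], [0.115, -0.993, -0.003], [-0.002, 0.003, -1.0]]
ft_force: [-0.5, 0.4, -0.0]
grip_width: 85.8
gripper_force: 0.0
```

```bash
python3 st.py
```

```text
[   6.67    2.59  -21.87   65.65   -0.18 -179.94] [378.63464718  43.33689474 173.81436956] [[0.9933, 0.1152, -0.0015], [0.1152, -0.9933, -0.0033], [-0.0019, 0.0031, -1.0]] 14.55 6.613695871212297
```

Emit:
{"method": "move_arm", "body": {
  "xyz": [
    [1,0.4,0],
    [2,0.8,0],
    [3,1.2,0],
    [4,1.6,0],
    [4.6,1.9,0]
  ],
  "yaw": [-0.147,-0.294,-0.441,-0.588,-0.735],
  "jaw": [1,1,1,1,1]
}}

```text
clock: 15.05
ee_pos: [425.6, 60.7, 173.6]
ee_rot: [[0.808, -0.589, -0.004], [-0.589, -0.808, -0.001], [-0.002, 0.003, -1.0]]
ft_force: [-0.2, -0.2, -0.3]
grip_width: 85.5
gripper_force: 0.0
```

Emit:
{"method": "move_arm", "body": {
  "xyz": [
    [0,0,0],
    [0,0,0],
    [0,0,0],
    [0,0,0],
    [0,0,0]
  ],
  "yaw": [-0.147,-0.294,-0.441,-0.588,-0.735],
  "jaw": [1,1,1,1,1]
}}

```text
clock: 15.55
ee_pos: [424.9, 60.5, 173.6]
ee_rot: [[0.205, -0.979, -0.004], [-0.979, -0.205, 0.002], [-0.003, 0.003, -1.0]]
ft_force: [0.9, 0.6, 0.5]
grip_width: 85.4
gripper_force: 0.0
```

Emit:
{"method": "move_arm", "body": {
  "xyz": [
    [0,0,0],
    [0,0,0],
    [0,0,0],
    [0,0,0],
    [0,0,0]
  ],
  "yaw": [-0.147,-0.294,-0.441,-0.588,-0.735],
  "jaw": [1,1,1,1,1]
}}

```text
clock: 16.05
ee_pos: [424.9, 60.5, 173.6]
ee_rot: [[-0.505, -0.863, -0.002], [-0.863, 0.505, 0.004], [-0.003, 0.003, -1.0]]
ft_force: [-0.0, 0.4, 0.6]
grip_width: 85.8
gripper_force: 0.0
```

Emit:
{"method": "move_arm", "body": {
  "xyz": [
    [0,0,-1],
    [0,0,-2],
    [0,0,-3],
    [0,0,-4],
    [0,0,-5],
    [0,0,-5]
  ],
  "yaw": [-0.147,-0.294,-0.441,-0.588,-0.735,-0.842],
  "jaw": [1,1,1,1,1,1]
}}

```text
invalid input at $: expected 1 to 5 rows
```

```bash
python3 st.py;python3 lk2.py w3
```

```text
[  7.92   7.95 -15.87  66.24   0.25 -51.76] [424.85514722  60.46734899 173.61539285] [[-0.5047, -0.8633, -0.0016], [-0.8633, 0.5047, 0.0042], [-0.0028, 0.0035, -1.0]] 16.05 -120.31380221206983
[424.85514722  60.46734899 173.61539285] [-0.50473358 -0.86327373 -0.00157275] [-0.01136001  0.43207084  0.64851167] 16.05 85.76899709554365
end_stop 0.66 (155, 295) [459.6  26.  215. ]
side_stop 0.81 (191, 309) [579.  134.3  21.3]
seat 0.15 (47, 219) [682.6 -46.4   9.8]
handle_grip 0.76 (118, 400) [567.7  91.8 190.9]
pad_face 0.44 (204, 292) [555.4 125.7  13.5]
carving_board 0.86 (202, 296) [560.1 128.6  14.7]
carving_board 0.71 (189, 307) [582.5 133.2  16.6]
blk 0.98 [171.5, 146.2, 144.0, 135.9] 37.34578460381863 ((466.26708984375, 66.6451416015625), (130.4073028564453, 64.43976593017578), 12.497547149658203)
board [85.4, 173.8, 244.2, 246.2] 17740 ((559.0177001953125, 143.95948791503906), (250.73402404785156, 212.34774780273438), 83.85945892333984) [-5.90262526e-04  6.64982909e-04  1.44107520e+01]
```

View pics/w3.png

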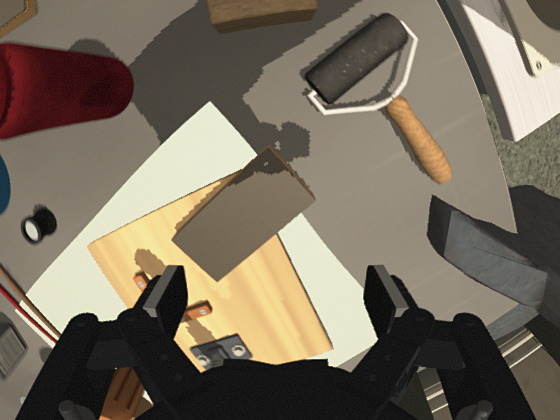

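The block lies at about (243,215) on the near part of the board, yaw 12.5°. The stops show at (140,280) and (199,310), the clamp foot at (222,350). I'll finish turning, then go down and grip.

Emit:
{"method": "move_arm", "body": {
  "xyz": [
    [1.1,0,-1],
    [1.1,0,-3],
    [1.1,0,-5],
    [1.1,0,-7],
    [1.1,0,-9]
  ],
  "yaw": [-0.14,-0.28,-0.42,-0.56,-0.7],
  "jaw": [1,1,1,1,1]
}}

```text
clock: 17.0
ee_pos: [435.9, 61.5, 82.6]
ee_rot: [[-0.941, -0.338, 0.002], [-0.338, 0.941, 0.004], [-0.003, 0.004, -1.0]]
ft_force: [-0.3, -0.1, 0.4]
grip_width: 85.3
gripper_force: 0.0
```

Emit:
{"method": "move_arm", "body": {
  "xyz": [
    [0,0,0],
    [0,0,-3],
    [0,0,-6.2],
    [0,0,-6.2],
    [0,0,-6.2]
  ],
  "yaw": [-0.124,-0.124,-0.124,-0.124,-0.124],
  "jaw": [1,1,1,1,1]
}}

```text
clock: 17.5
ee_pos: [435.3, 61.4, 21.3]
ee_rot: [[-0.974, -0.224, -0.0], [-0.224, 0.974, 0.004], [-0.001, 0.004, -1.0]]
ft_force: [-0.3, 0.6, -0.2]
grip_width: 85.7
gripper_force: 0.0
```

Emit:
{"method": "move_arm", "body": {
  "xyz": [
    [0,0,0],
    [0,0,0],
    [0,0,0],
    [0,0,0]
  ],
  "yaw": [0,0,0,0],
  "jaw": [0.2,0.2,0.2,0.2]
}}

```text
clock: 17.9
ee_pos: [437.4, 61.6, 23.2]
ee_rot: [[-0.975, -0.224, 0.006], [-0.224, 0.975, 0.005], [-0.006, 0.003, -1.0]]
ft_force: [-1.6, -0.3, 6.2]
grip_width: 62.6
gripper_force: 43.9
```

```bash
python3 st.py
```

```text
[  7.87  19.36 -27.06  43.23   0.22  -5.09] [437.35272492  61.59560077  23.17853336] [[-0.9745, -0.2242, 0.0056], [-0.2242, 0.9745, 0.0046], [-0.0065, 0.0032, -1.0]] 17.9 -167.04593811342892
```

Emit:
{"method": "move_arm", "body": {
  "xyz": [
    [0,0,1.2],
    [1,1,1.2],
    [2.4,2.2,1.2],
    [4,3.4,1.2],
    [5.1,4.1,1.2]
  ],
  "yaw": [0,-0.12,-0.24,-0.333,-0.333],
  "jaw": [0.2,0.2,0.2,0.2,0.2]
}}

```text
clock: 18.4
ee_pos: [488.4, 103.4, 34.3]
ee_rot: [[-0.994, 0.108, 0.006], [0.108, 0.994, 0.004], [-0.005, 0.005, -1.0]]
ft_force: [0.4, -0.7, 0.3]
grip_width: 62.9
gripper_force: 44.5
```

Emit:
{"method": "move_arm", "body": {
  "xyz": [
    [0,0,-0.4],
    [0,0,-0.6],
    [0,0,-0.6]
  ],
  "yaw": [0,0,0],
  "jaw": [0.2,0.2,0.2]
}}

```text
clock: 18.7
ee_pos: [485.2, 101.8, 26.7]
ee_rot: [[-0.994, 0.107, 0.001], [0.107, 0.994, 0.003], [-0.0, 0.003, -1.0]]
ft_force: [-0.1, -0.2, -1.7]
grip_width: 62.7
gripper_force: 44.5
```

```bash
python3 st.py;python3 lk2.py w4
```

```text
[ 11.76  24.15 -18.48  47.3    0.15  17.9 ] [485.20557365 101.79931706  26.74963853] [[-0.9943, 0.107, 0.0008], [0.107, 0.9943, 0.0028], [-0.0005, 0.0028, -1.0]] 18.7 173.85685318790868
[485.20557365 101.79931706  26.74963853] [-9.94257520e-01  1.07011016e-01  7.91208533e-04] [-0.10628178 -0.2170755  -1.65951647] 18.7 62.65986654782342
side_stop 0.66 (337, 378) [468.5 117.6 114.3]
carving_board 0.89 (330, 340) [523.4 125.4  40.9]
blk 0.6 [201.0, 198.3, 148.8, 168.7] 40.73557060973272 ((495.1827087402344, 99.09648895263672), (64.77250671386719, 92.17938232421875), 83.6155014038086)
board [134.1, 186.4, 407.6, 233.0] 30001 ((558.0597534179688, 144.23768615722656), (251.3577423095703, 210.93063354492188), 83.71536254882812) [-4.69185997e-04  6.35643437e-04  1.44009153e+01]
```

View pics/w4.png

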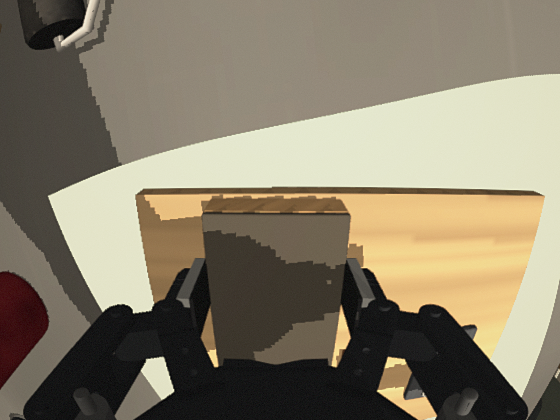

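The block is in the grip at about (275,285), square to the board with its near end visible. Computed travel to the stops is about 24 mm in x and 11 mm in y.

Emit:
{"method": "move_arm", "body": {
  "xyz": [
    [0.8,0.2,-0.2],
    [1.6,0.45,-0.2],
    [2.2,0.6,-0.2],
    [2.2,0.6,-0.2],
    [2.2,0.6,-0.2]
  ],
  "yaw": [0,0,0,0,0],
  "jaw": [0.2,0.2,0.2,0.2,0.2]
}}

```text
clock: 19.65
ee_pos: [509.1, 108.5, 25.1]
ee_rot: [[-0.994, 0.107, 0.003], [0.107, 0.994, 0.003], [-0.003, 0.004, -1.0]]
ft_force: [-0.1, -0.2, -0.6]
grip_width: 63.0
gripper_force: 44.5
```

Emit:
{"method": "move_arm", "body": {
  "xyz": [
    [0.1,0,0],
    [0.2,0,0],
    [0.3,0,0],
    [0.4,0,0],
    [0.4,0,0]
  ],
  "yaw": [0,0,0,0,0],
  "jaw": [0.2,0.2,0.2,0.2,0.2]
}}

```text
clock: 20.15
ee_pos: [509.7, 108.3, 24.6]
ee_rot: [[-0.994, 0.106, -0.003], [0.106, 0.994, 0.003], [0.003, 0.003, -1.0]]
ft_force: [-6.7, 0.4, 1.9]
grip_width: 63.0
gripper_force: 44.8
```

Emit:
{"method": "move_arm", "body": {
  "xyz": [
    [0,0.15,0],
    [0,0.3,0],
    [0,0.4,0],
    [0,0.5,0],
    [0,0.5,0]
  ],
  "yaw": [0,0,0,0,0],
  "jaw": [0.2,0.2,0.2,0.2,0.2]
}}

```text
clock: 20.65
ee_pos: [510.0, 110.8, 24.5]
ee_rot: [[-0.994, 0.109, -0.002], [0.109, 0.994, -0.002], [0.002, -0.002, -1.0]]
ft_force: [-5.3, -6.3, 1.5]
grip_width: 62.9
gripper_force: 44.8
```

Emit:
{"method": "move_arm", "body": {
  "xyz": [
    [0,0,-0.1],
    [0,0,-0.2],
    [0,0,-0.2],
    [0,0,-0.2],
    [0,0,-0.2]
  ],
  "yaw": [0,0,0,0,0],
  "jaw": [0.2,0.2,0.25,0.6,0.6]
}}

```text
clock: 21.15
ee_pos: [512.7, 112.5, 23.5]
ee_rot: [[-0.994, 0.108, 0.003], [0.108, 0.994, 0.002], [-0.003, 0.002, -1.0]]
ft_force: [-2.5, -2.6, 0.6]
grip_width: 68.3
gripper_force: 1.7
```

Emit:
{"method": "move_arm", "body": {
  "xyz": [
    [0,0,0],
    [0,0,0],
    [0,0,0.5],
    [-1,0,3],
    [-3.5,0,6.5]
  ],
  "yaw": [0,0,0,0,0],
  "jaw": [1,1,1,1,1]
}}

```text
clock: 21.65
ee_pos: [478.2, 113.6, 88.0]
ee_rot: [[-0.994, 0.107, 0.002], [0.107, 0.994, 0.003], [-0.002, 0.004, -1.0]]
ft_force: [-0.2, 0.8, 1.9]
grip_width: 85.5
gripper_force: 0.0
```

Emit:
{"method": "move_arm", "body": {
  "xyz": [
    [-3,0,3],
    [-6,-1,6],
    [-9,-2,9],
    [-9,-2,12],
    [-9,-2,14]
  ],
  "yaw": [-0.14,-0.28,-0.42,-0.56,-0.7],
  "jaw": [1,1,1,1,1]
}}

```text
clock: 22.15
ee_pos: [387.9, 93.6, 231.3]
ee_rot: [[-0.688, 0.726, 0.009], [0.726, 0.688, 0.002], [-0.005, 0.008, -1.0]]
ft_force: [0.4, 0.1, 0.2]
grip_width: 85.7
gripper_force: 0.0
```

```bash
python3 st.py; cat > chk.py <<'E'
from h import *
o=np.array([562.5,133.2]);a=np.radians(-6.2);X=np.array([np.cos(a),np.sin(a)]);Y=np.array([-X[1],X[0]])
for cam in("top","scene"):
    c=read_camera(cam);P=cloud(c);save(cam+"2",c)
    for r in finder.trace(cam,"block_a")[:4]:
        m=r["region"]&(c["depth"]>0);q=P[m];q=q[(q[:,2]>25)&(q[:,2]<48)&(q[:,1]>0)]
        if len(q)<50: continue
        b=np.c_[(q[:,:2]-o)@X,(q[:,:2]-o)@Y];print(cam,"blk",r["conf"],len(q),np.percentile(b,[1,99],axis=0).round(1).tolist(),np.median(q[:,2]),cv2.minAreaRect(q[:,:2].astype(np.float32)))
    r=finder.trace(cam,"handle_grip")
    for n in("handle_grip","pad_face"):
        for k in finder.pinpoint(cam,n)[:1]:
            u,v=map(int,k["pixel"]);print(n,k["conf"],(u,v),P[v-2:v+3,u-2:u+3].reshape(-1,3)[12].round(1))
    q=P[(c["depth"]>0)&(P[...,2]>75)];b=np.c_[(q[:,:2]-o)@X,(q[:,:2]-o)@Y,q[:,2]]
    h=b[(abs(b[:,0]-20)<25)&(abs(b[:,1]+30)<25)];
    for z in range(70,230,10):
        k=h[(h[:,2]>=z)&(h[:,2]<z+10)]
        if len(k)>3: print(z,len(k),k.mean(0).round(1),k.min(0).round(1),k.max(0).round(1))
E
python3 chk.py
```

```text
[ 1.358e+01  1.870e+00 -1.372e+01  7.387e+01 -1.000e-02  6.013e+01] [387.86726971  93.62967257 231.32802289] [[-0.6877, 0.7259, 0.0091], [0.726, 0.6877, 0.002], [-0.0048, 0.0079, -1.0]] 22.15 133.44817030456846
top blk 0.9 859 [[-85.0, -62.5], [40.8, -1.1]] 36.88846540587907 ((538.3810424804688, 104.12812805175781), (63.1778678894043, 129.44004821777344), 83.35391235351562)
handle_grip 0.72 (211, 208) [574.6  93.2 203.4]
pad_face 0.45 (211, 214) [565.2  98.2 167. ]
80 14 [ 13.1 -37.2  85.8] [  5.9 -43.9  80.9] [ 28.8 -22.4  89.5]
90 9 [ 13.1 -34.9  92.5] [  7.1 -43.5  90. ] [ 26.  -20.5  98.1]
100 10 [ 13.9 -23.9 106.5] [  7.8 -43.1 102.5] [ 23.1  -5.2 109.3]
110 5 [  9.3 -33.7 113.2] [  6.7 -42.4 111.8] [ 13.6 -24.  115. ]
120 27 [ 14.2 -26.2 126. ] [  7.  -43.8 120.3] [ 22.1  -5.  129.8]
130 10 [ 15.3 -25.4 131.8] [  8.7 -43.4 130.4] [ 24.5  -6.9 134.3]
150 5 [ 12.2 -38.9 154.4] [  7.9 -44.3 150.7] [ 18.1 -27.1 158.6]
160 7 [ 11.3 -39.4 165.9] [  6.  -46.2 160.1] [ 20.7 -32.  169.9]
170 10 [ 13.1 -40.1 176.8] [  6.8 -45.  171.9] [ 27.1 -27.9 179.4]
180 5 [ 11.1 -36.9 184.6] [  5.9 
[... 662 characters left out ...]
2.3 101.4] [ 18.9  -6.4 109.9]
110 68 [ 12.5 -22.7 114.5] [  4.3 -43.1 110. ] [ 20.9  -5.5 119.8]
120 77 [ 13.6 -21.3 126.1] [  3.9 -43.9 120.2] [ 28.2  -5.1 129.9]
130 39 [ 14.8 -27.9 133.3] [  5.5 -39.9 130.3] [ 26.4 -17.5 139.3]
140 36 [ 12.8 -27.  144.9] [  7.4 -39.1 140. ] [ 24.8 -18.1 149.7]
150 52 [ 11.  -25.9 155.5] [  2.5 -39.9 150.5] [ 30.3 -16.5 159.9]
160 53 [ 11.4 -26.5 165.4] [  3.2 -40.3 160.3] [ 29.1 -16.3 169.6]
170 54 [ 11.  -27.  175.2] [  4.4 -42.5 170.3] [ 24.8 -16.4 180. ]
180 58 [ 11.  -26.4 185.3] [  4.  -42.8 180.1] [ 22.8 -16.4 189.9]
190 55 [ 11.5 -27.6 195.4] [  3.7 -44.4 190.3] [ 26.3 -18.5 200. ]
200 71 [ 15.8 -30.1 205. ] [  5.8 -42.2 200.2] [ 30.2 -18.8 209.1]
```

The block is seated (centre within about 1 mm of the seat). Handle axis is at about (578.5, 99.5), its top at z 209, so the grip point is at z ≈ 187. I'll turn the wrist to leave clockwise range and move over the handle.

Emit:
{"method": "move_arm", "body": {
  "xyz": [
    [0,0,1],
    [0,0,1.5],
    [0,0,1.5],
    [0,0,1.5],
    [0,0,1.5]
  ],
  "yaw": [0.147,0.294,0.441,0.588,0.735],
  "jaw": [1,1,1,1,1]
}}

```text
clock: 23.15
ee_pos: [387.6, 93.3, 242.7]
ee_rot: [[-0.998, 0.065, 0.002], [0.065, 0.998, 0.003], [-0.001, 0.003, -1.0]]
ft_force: [-0.6, -0.4, -0.2]
grip_width: 85.6
gripper_force: 0.0
```

Emit:
{"method": "move_arm", "body": {
  "xyz": [
    [0,0,0],
    [0,0,0],
    [0,0,0],
    [0,0,0],
    [0,0,0]
  ],
  "yaw": [0.147,0.294,0.441,0.588,0.735],
  "jaw": [1,1,1,1,1]
}}

```text
clock: 23.65
ee_pos: [387.5, 93.4, 242.7]
ee_rot: [[-0.784, -0.621, -0.002], [-0.621, 0.784, 0.004], [-0.001, 0.004, -1.0]]
ft_force: [0.4, 0.3, -0.4]
grip_width: 85.4
gripper_force: 0.0
```

Emit:
{"method": "move_arm", "body": {
  "xyz": [
    [0,0,0],
    [0,0,0],
    [0,0,0],
    [0,0,0],
    [0,0,0]
  ],
  "yaw": [0.147,0.294,0.441,0.588,0.735],
  "jaw": [1,1,1,1,1]
}}

```text
clock: 24.15
ee_pos: [387.5, 93.3, 242.7]
ee_rot: [[-0.166, -0.986, -0.005], [-0.986, 0.166, 0.003], [-0.002, 0.005, -1.0]]
ft_force: [-0.5, -0.7, 0.2]
grip_width: 85.2
gripper_force: 0.0
```

Emit:
{"method": "move_arm", "body": {
  "xyz": [
    [0,0,0],
    [0,0,0],
    [0,0,0],
    [0,0,0],
    [0,0,0]
  ],
  "yaw": [0.147,0.294,0.441,0.588,0.735],
  "jaw": [1,1,1,1,1]
}}

```text
clock: 24.65
ee_pos: [387.5, 93.3, 242.7]
ee_rot: [[0.539, -0.843, -0.006], [-0.843, -0.539, -0.0], [-0.003, 0.005, -1.0]]
ft_force: [0.0, -0.4, -0.4]
grip_width: 85.5
gripper_force: 0.0
```

Emit:
{"method": "move_arm", "body": {
  "xyz": [
    [2,0,0],
    [6,0,0],
    [9,0,0],
    [12,0,0],
    [12,0,0]
  ],
  "yaw": [0.147,0.294,0.441,0.588,0.735],
  "jaw": [1,1,1,1,1]
}}

```text
clock: 25.15
ee_pos: [510.8, 93.3, 241.4]
ee_rot: [[0.964, -0.265, -0.004], [-0.265, -0.964, -0.003], [-0.003, 0.004, -1.0]]
ft_force: [-0.7, 0.6, -0.4]
grip_width: 85.2
gripper_force: 0.0
```

```bash
python3 st.py; python3 - <<'E'
from h import *
c=read_camera("wrist");save("w5",c);P=wcloud(c)
for n in("handle_grip",):
    for k in finder.pinpoint("wrist",n)[:2]: u,v=map(int,k["pixel"]);print(k,P[v,u])
o=np.array([562.5,133.2])
q=P[(c["depth"]>0)&(np.hypot(P[...,0]-578,P[...,1]-99)<30)]
for z in range(40,230,10):
    k=q[(q[:,2]>=z)&(q[:,2]<z+10)]
    if len(k)>5: print(z,len(k),k.mean(0).round(1),k.min(0).round(1),k.max(0).round(1))
for r in finder.trace("wrist","block_a")[:2]:
    q=P[r["region"]&(c["depth"]>0)];z=np.median(q[:,2]);q=q[abs(q[:,2]-z)<5];print("blk",r["conf"],r["bbox"],z,cv2.minAreaRect(q[:,:2].astype(np.float32)))
E
```

```text
[ 1.0430e+01  1.5970e+01  4.6900e+00  7.9000e+01 -1.3000e-01 -1.5421e+02] [510.75564407  93.32022697 241.40279208] [[0.9643, -0.2648, -0.0042], [-0.2648, -0.9643, -0.0031], [-0.0032, 0.0041, -1.0]] 25.15 -15.356764174604914
{'pixel': [233.1, 131.1], 'conf': 0.97} [579.00793684  97.05439175 206.83182595]
80 76 [583.6  92.8  87.5] [567.4  88.3  84.4] [594.2 105.3  90. ]
100 10 [585.   91.6 106.5] [578.   88.7 103. ] [591.6  96.6 109.9]
110 15 [584.5  92.  114.9] [574.5  88.8 110.4] [592.4  98.6 119.5]
120 85 [584.8 107.6 127.2] [573.7  88.3 120.4] [593.  128.7 129.9]
150 9 [585.1  89.7 156.2] [577.3  86.6 150.8] [593.   97.8 159.1]
160 10 [585.5  90.9 165. ] [569.   86.8 160.9] [593.2  97.7 169.7]
170 28 [586.1  89.9 174.8] [578.   86.  170.1] [593.3  97.3 180. ]
180 34 [582.8  88.5 185. ] [569.5  85.6 180.1] [592.8  97.4 189.6]
190 289 [581.6  94.9 196.7] [565.3  85.5 190.2] [593.5 113.4 200. ]
200 1418 [579.7  98.4 205.8] [567.2  87.3 200. ] [591.7 111.5 208.7]
blk 0.83 [509.9, 0.0, 40.8, 88.1] 22.18778200605051 ((609.1995849609375, -308.05450439453125), (68.72350311279297, 130.96377563476562), 72.788330078125)
blk 0.72 [215.5, 87.2, 76.9, 127.5] 37.496042627801394 ((539.4913330078125, 106.10724639892578), (64.62257385253906, 130.2321014404297), 83.3282699584961)
```

View pics/w5.png

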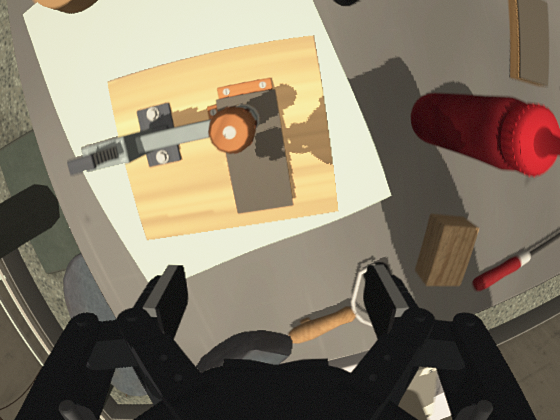

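The block lies snug in the corner of both stops (pixel ~(262,150)), with the handle top at (232,131) over it. I'll go down around the handle.

Emit:
{"method": "move_arm", "body": {
  "xyz": [
    [3.5,0.3,0],
    [6.9,0.6,0],
    [6.9,0.6,-0.5],
    [6.9,0.6,-3],
    [6.9,0.6,-7.3]
  ],
  "yaw": [0.08,0.16,0.16,0.16,0.16],
  "jaw": [1,1,1,1,1]
}}

```text
clock: 25.8
ee_pos: [578.4, 99.8, 172.6]
ee_rot: [[0.993, -0.116, 0.004], [-0.116, -0.993, -0.002], [0.004, 0.002, -1.0]]
ft_force: [2.1, 0.2, -0.6]
grip_width: 85.5
gripper_force: 0.0
```

Emit:
{"method": "move_arm", "body": {
  "xyz": [
    [0,0,0],
    [0,0,0],
    [0,0,0],
    [0,0,0],
    [0,0,0]
  ],
  "yaw": [0,0,0,0,0],
  "jaw": [0,-0.3,-0.5,-0.5,-0.5],
  "grip_force": 30
}}

```text
clock: 26.3
ee_pos: [578.4, 100.7, 173.1]
ee_rot: [[0.994, -0.113, 0.002], [-0.113, -0.994, -0.0], [0.002, 0.0, -1.0]]
ft_force: [0.6, 3.1, 3.8]
grip_width: 26.8
gripper_force: 29.4
```

Emit:
{"method": "move_arm", "body": {
  "xyz": [
    [0,0,0.3],
    [0,0,0.6],
    [0,0,0.8],
    [0,0,0.8],
    [0,0,0.8]
  ],
  "yaw": [0,0,0,0,0],
  "jaw": [-0.5,-0.5,-0.5,-0.5,-0.5]
}}

```text
clock: 26.8
ee_pos: [577.5, 100.7, 177.6]
ee_rot: [[0.994, -0.112, -0.002], [-0.112, -0.994, -0.001], [-0.002, 0.002, -1.0]]
ft_force: [3.8, 6.2, -5.6]
grip_width: 26.4
gripper_force: 30.0
```

Emit:
{"method": "move_arm", "body": {
  "xyz": [
    [0,0,-0.4],
    [0,0,-0.8],
    [0,0,-1.2],
    [0,0,-1.6],
    [0,0,-2]
  ],
  "yaw": [0,0,0,0,0],
  "jaw": [-0.5,-0.5,-0.5,-0.5,-0.5]
}}

```text
clock: 27.3
ee_pos: [577.8, 100.9, 158.6]
ee_rot: [[0.994, -0.112, -0.001], [-0.112, -0.994, -0.001], [-0.001, 0.001, -1.0]]
ft_force: [2.6, 6.1, -1.4]
grip_width: 26.5
gripper_force: 32.0
```

```bash
cat > pf.py <<'E'
from h import *
c=read_camera("scene");P=cloud(c)
for n in("pad_face","pad","handle_grip"):
    for k in finder.pinpoint("scene",n)[:1]:
        u,v=k["pixel"];w=P[int(v),int(u)]
        # ray point at board x=20 plane approx: use distance from cam to (579,100)
        R=np.array(c["R"]);t=np.array(c["t"]).ravel();d=(R@np.array([579,100,120])+t)[2]
        print(n,round(k["conf"],2),(u,v),w.round(1),px2w(c,u,v,d=d).round(1))
q=P[(c["depth"]>0)&(np.hypot(P[...,0]-579,P[...,1]-100)<26)&(P[...,2]>42)]
print("low",np.sort(q[:,2])[:12].round(1))
E
python3 pf.py
```

```text
pad_face 0.69 (220.8, 244.7) [574.7 101.   81.1] [563.6 106.4  86. ]
pad 0.66 (222.4, 236.5) [561.7 103.2 107.4] [567.   98.6 102.4]
handle_grip 0.81 (217.1, 208.9) [566.4 108.6 175.3] [593.9  90.4 157.7]
low [67.8 68.6 68.6 68.8 69.1 69.4 69.6 70.  70.2 70.7 71.  71.5]
```

Emit:
{"method": "move_arm", "body": {
  "xyz": [
    [0,0,-0.4],
    [0,0,-0.8],
    [0,0,-1.2],
    [0,0,-1.6],
    [0,0,-2]
  ],
  "yaw": [0,0,0,0,0],
  "jaw": [-0.5,-0.5,-0.5,-0.5,-0.5]
}}

```text
clock: 28.0
ee_pos: [577.8, 100.9, 138.6]
ee_rot: [[0.994, -0.112, -0.001], [-0.112, -0.994, -0.0], [-0.001, 0.001, -1.0]]
ft_force: [3.6, 5.6, -0.6]
grip_width: 26.3
gripper_force: 31.9
```

Emit:
{"method": "move_arm", "body": {
  "xyz": [
    [0,0,-0.15],
    [0,0,-0.3],
    [0,0,-0.45],
    [0,0,-0.6],
    [0,0,-0.6]
  ],
  "yaw": [0,0,0,0,0],
  "jaw": [-0.5,-0.5,-0.5,-0.5,-0.5]
}}

```text
clock: 28.5
ee_pos: [577.8, 100.8, 132.4]
ee_rot: [[0.994, -0.113, -0.001], [-0.113, -0.994, -0.001], [-0.001, 0.001, -1.0]]
ft_force: [2.6, 5.5, -2.2]
grip_width: 26.6
gripper_force: 31.8
```

```bash
python3 pf.py
```

```text
pad_face 0.77 (218.8, 258.3) [573.3 109.5  49. ] [557.  118.1  58.8]
pad 0.83 (220.1, 244.0) [564.5 107.7  87.9] [565.1 107.1  87.4]
handle_grip 0.66 (228.4, 276.1) [512.  126.9  38.2] [530.7 113.1  23.1]
low [42.7 42.9 42.9 43.4 43.6 43.8 43.9 44.  44.6 44.6 44.6 44.6]
```

Emit:
{"method": "move_arm", "body": {
  "xyz": [
    [0,0,-0.1],
    [0,0,-0.2],
    [0,0,-0.3],
    [0,0,-0.4],
    [0,0,-0.4]
  ],
  "yaw": [0,0,0,0,0],
  "jaw": [-0.5,-0.5,-0.5,-0.5,-0.5]
}}

```text
clock: 29.2
ee_pos: [577.8, 100.8, 128.5]
ee_rot: [[0.994, -0.112, -0.001], [-0.112, -0.994, -0.001], [-0.001, 0.001, -1.0]]
ft_force: [2.8, 5.3, -1.8]
grip_width: 26.5
gripper_force: 31.7
```

Emit:
{"method": "move_arm", "body": {
  "xyz": [
    [0,0,-0.1],
    [0,0,-0.2],
    [0,0,-0.3],
    [0,0,-0.3]
  ],
  "yaw": [0,0,0,0],
  "jaw": [-0.5,-0.5,-0.5,-0.5]
}}

```text
clock: 29.6
ee_pos: [578.2, 100.9, 127.6]
ee_rot: [[0.994, -0.112, 0.001], [-0.112, -0.994, -0.0], [0.001, 0.0, -1.0]]
ft_force: [-0.1, 4.4, 6.1]
grip_width: 25.9
gripper_force: 32.4
```

Emit:
{"method": "move_arm", "body": {
  "xyz": [
    [0,0,0],
    [0,0,0],
    [0,0,0],
    [0,0,0],
    [0,0,0]
  ],
  "yaw": [0,0,0,0,0],
  "jaw": [-0.3,0,0.4,0.4,0.4]
}}

```text
clock: 30.1
ee_pos: [576.3, 98.8, 124.8]
ee_rot: [[0.993, -0.114, -0.004], [-0.114, -0.993, -0.004], [-0.004, 0.005, -1.0]]
ft_force: [0.1, 0.0, 0.3]
grip_width: 59.8
gripper_force: 0.0
```

```bash
python3 pf.py; python3 - <<'E'
from h import *
c=read_camera("scene");f=c["frame"][180:320,150:300]
cv2.imwrite("pics/s3.png",cv2.resize(f,None,fx=4,fy=4,interpolation=cv2.INTER_CUBIC)[:,:,::-1])
E
```

```text
pad_face 0.95 (218.0, 258.2) [575.3 108.2  47.5] [558.3 119.3  59. ]
pad 0.84 (219.5, 244.7) [570.  106.7  85.2] [565.5 108.5  86. ]
handle_grip 0.74 (217.3, 219.1) [567.3 109.7 149.1] [586.5  96.4 137.3]
low [42.2 42.3 42.3 42.4 42.6 42.6 42.6 42.8 42.9 43.  43.3 43.3]
```

View pics/s3.png

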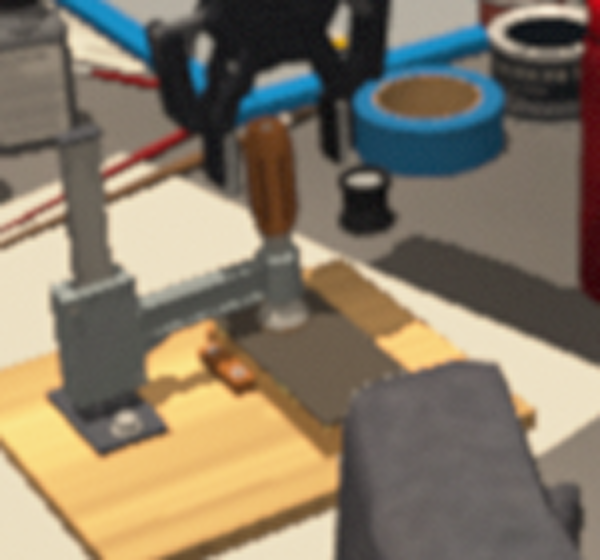

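The pad bears on the block at about (285,315) in this crop and the handle leans toward the bar, so the jaw is cocked. I'll turn the wrist a quarter turn clockwise so the fingers close across the tilt, then measure the handle.

Emit:
{"method": "move_arm", "body": {
  "xyz": [
    [0,0.1,0],
    [0,0.2,0],
    [0,0.3,0],
    [0,0.3,0],
    [0,0.3,0]
  ],
  "yaw": [-0.14,-0.28,-0.42,-0.56,-0.7],
  "jaw": [0.6,0.6,0.6,0.6,0.6]
}}

```text
clock: 30.85
ee_pos: [576.7, 102.4, 125.3]
ee_rot: [[0.683, -0.731, -0.005], [-0.731, -0.683, -0.001], [-0.003, 0.004, -1.0]]
ft_force: [-0.3, 0.2, -0.6]
grip_width: 68.2
gripper_force: 0.0
```

Emit:
{"method": "move_arm", "body": {
  "xyz": [
    [0,0,0],
    [0,0,0],
    [0,0,0],
    [0,0,0],
    [0,0,0]
  ],
  "yaw": [-0.14,-0.28,-0.42,-0.56,-0.7],
  "jaw": [0.6,0.6,0.6,0.6,0.6]
}}

```text
clock: 31.35
ee_pos: [576.7, 102.4, 125.3]
ee_rot: [[0.051, -0.999, -0.004], [-0.999, -0.051, 0.002], [-0.003, 0.004, -1.0]]
ft_force: [-0.0, -0.1, -0.5]
grip_width: 68.2
gripper_force: 0.0
```

Emit:
{"method": "move_arm", "body": {
  "xyz": [
    [0,0,0],
    [0,0,0]
  ],
  "yaw": [-0.14,-0.16],
  "jaw": [0.6,0.6]
}}

```text
clock: 31.55
ee_pos: [576.7, 102.4, 125.3]
ee_rot: [[-0.103, -0.995, -0.003], [-0.995, 0.103, 0.003], [-0.003, 0.004, -1.0]]
ft_force: [0.3, 0.2, 0.2]
grip_width: 68.0
gripper_force: 0.0
```

```bash
python3 st.py; python3 - <<'E'
from h import *
c=read_camera("wrist");P=wcloud(c)
q=P[(c["depth"]>0)&(np.hypot(P[...,0]-579,P[...,1]-101)<24)]
for z in range(90,180,10):
    k=q[(q[:,2]>=z)&(q[:,2]<z+10)]
    if len(k)>5: print(z,len(k),k.mean(0).round(1),k.min(0).round(1),k.max(0).round(1))
E
```

```text
[  9.96  27.14   3.53  66.55   0.2  -74.1 ] [576.73959983 102.3691979  125.32597733] [[-0.1034, -0.9946, -0.0034], [-0.9946, 0.1034, 0.0029], [-0.0026, 0.0037, -1.0]] 31.55 -95.93516017658257
90 67 [578.3  93.2  93.2] [570.7  91.8  90.4] [585.8  97.5  95.6]
100 214 [578.   91.8 106.3] [565.6  88.1 100.7] [593.6 103.3 110. ]
110 406 [578.   92.2 115.2] [565.3  88.1 110. ] [593.7 103.6 120. ]
120 490 [578.1  92.1 125.3] [565.7  88.1 120. ] [593.8 103.9 130. ]
130 594 [578.3  92.6 135.1] [565.7  88.5 130. ] [593.8 104.1 140. ]
140 740 [578.4  92.9 145.4] [565.7  88.9 140. ] [593.7 106.3 150. ]
150 1536 [578.8  97.  155.9] [566.6  89.2 150. ] [593.2 114.2 160. ]
160 1293 [579.7 102.8 160.8] [569.   92.4 160. ] [590.5 114.5 162.6]
```

Emit:
{"method": "move_arm", "body": {
  "xyz": [
    [0.3,0,0],
    [0.3,0,0],
    [0.3,0,0],
    [0.3,0,0],
    [0.3,0,0]
  ],
  "yaw": [0,0,0,0,0],
  "jaw": [0.4,0,-0.5,-0.5,-0.5],
  "grip_force": 40
}}

```text
clock: 32.1
ee_pos: [579.8, 102.4, 125.4]
ee_rot: [[-0.102, -0.995, -0.003], [-0.995, 0.102, 0.003], [-0.003, 0.003, -1.0]]
ft_force: [-0.7, -0.1, 0.8]
grip_width: 25.6
gripper_force: 39.2
```

Emit:
{"method": "move_arm", "body": {
  "xyz": [
    [0,0,0],
    [0,0,0],
    [0,0,0],
    [0,0,0],
    [0,0,0]
  ],
  "yaw": [-0.12,-0.24,-0.36,-0.48,-0.6],
  "jaw": [-0.5,-0.5,-0.5,-0.5,-0.5]
}}

```text
clock: 32.6
ee_pos: [579.6, 102.5, 125.3]
ee_rot: [[-0.65, -0.76, -0.001], [-0.76, 0.65, 0.004], [-0.003, 0.004, -1.0]]
ft_force: [-0.8, 1.2, 0.9]
grip_width: 26.3
gripper_force: 39.4
```

Forces are small; I'll keep turning.

Emit:
{"method": "move_arm", "body": {
  "xyz": [
    [0,0,0],
    [0,0,0],
    [0,0,0],
    [0,0,0],
    [0,0,0]
  ],
  "yaw": [-0.14,-0.28,-0.42,-0.56,-0.7],
  "jaw": [-0.5,-0.5,-0.5,-0.5,-0.5]
}}

```text
clock: 33.1
ee_pos: [579.1, 102.8, 125.3]
ee_rot: [[-0.987, -0.163, 0.001], [-0.163, 0.987, 0.004], [-0.002, 0.004, -1.0]]
ft_force: [-2.3, 1.9, 0.4]
grip_width: 26.2
gripper_force: 39.7
```

Emit:
{"method": "move_arm", "body": {
  "xyz": [
    [0,0,0],
    [0,0,0],
    [0,0,0],
    [0,0,0],
    [0,0,0]
  ],
  "yaw": [-0.14,-0.28,-0.42,-0.56,-0.7],
  "jaw": [-0.5,-0.5,-0.5,-0.5,-0.5]
}}

```text
clock: 33.6
ee_pos: [578.9, 103.7, 125.2]
ee_rot: [[-0.86, 0.511, 0.003], [0.511, 0.86, 0.003], [-0.001, 0.004, -1.0]]
ft_force: [-1.9, 4.4, -0.3]
grip_width: 25.9
gripper_force: 39.6
```

Emit:
{"method": "move_arm", "body": {
  "xyz": [
    [0,0,0],
    [0,0,0],
    [0,0,0],
    [0,0,0],
    [0,0,0]
  ],
  "yaw": [-0.14,-0.28,-0.42,-0.56,-0.7],
  "jaw": [-0.5,-0.5,-0.5,-0.5,-0.5]
}}

```text
clock: 34.1
ee_pos: [579.4, 104.7, 125.2]
ee_rot: [[-0.329, 0.944, 0.004], [0.944, 0.329, 0.002], [0.001, 0.004, -1.0]]
ft_force: [1.4, 6.7, -0.7]
grip_width: 26.0
gripper_force: 39.4
```

Emit:
{"method": "move_arm", "body": {
  "xyz": [
    [0,0,0],
    [0,0,0],
    [0,0,0],
    [0,0,0],
    [0,0,0]
  ],
  "yaw": [-0.14,-0.28,-0.42,-0.56,-0.7],
  "jaw": [-0.5,-0.5,-0.5,-0.5,-0.5]
}}

```text
clock: 34.6
ee_pos: [580.6, 105.0, 125.2]
ee_rot: [[0.356, 0.934, 0.004], [0.934, -0.356, 0.0], [0.002, 0.004, -1.0]]
ft_force: [3.1, 6.1, -2.5]
grip_width: 26.3
gripper_force: 39.4
```

```bash
python3 st.py; python3 -c "
from h import *
s=read_state();print(s['ft_force'],s['ft_torque'])"
```

```text
[ 1.0260e+01  2.7300e+01  3.7600e+00  6.6220e+01 -2.0000e-02  1.2114e+02] [580.58931864 104.98878011 125.15401686] [[0.3564, 0.9343, 0.0042], [0.9343, -0.3564, 0.0004], [0.0019, 0.0038, -1.0]] 34.6 69.1227246684329
[ 3.05168946  6.12988304 -2.54384506] [ 0.97669577 -0.64968734  0.12124601]
```

Emit:
{"method": "move_arm", "body": {
  "xyz": [
    [0,0,0],
    [0,0,0],
    [0,0,0],
    [0,0,0]
  ],
  "yaw": [-0.12,-0.24,-0.3,-0.3],
  "jaw": [-0.5,-0.5,-0.5,-0.5]
}}

```text
clock: 35.0
ee_pos: [581.1, 104.6, 125.1]
ee_rot: [[0.613, 0.79, 0.004], [0.79, -0.613, -0.001], [0.002, 0.003, -1.0]]
ft_force: [3.8, 6.3, -3.1]
grip_width: 26.7
gripper_force: 39.5
```

Emit:
{"method": "move_arm", "body": {
  "xyz": [
    [0,0,0],
    [0,0,0],
    [0,0,0],
    [0,0,0],
    [0,0,0]
  ],
  "yaw": [0,0,0,0,0],
  "jaw": [-0.3,0,0.5,0.8,0.8]
}}

```text
clock: 35.5
ee_pos: [579.8, 102.1, 125.4]
ee_rot: [[0.614, 0.789, 0.001], [0.789, -0.614, -0.004], [-0.003, 0.004, -1.0]]
ft_force: [-0.5, 0.0, 0.4]
grip_width: 76.9
gripper_force: 0.0
```

Emit:
{"method": "move_arm", "body": {
  "xyz": [
    [0,0,2],
    [0,0,5],
    [0,0,9],
    [-3,0,12],
    [-3,0,12]
  ],
  "yaw": [0,0,0,0,0],
  "jaw": [0.8,0.8,0.8,0.8,0.8]
}}

```text
clock: 36.0
ee_pos: [550.1, 102.7, 251.0]
ee_rot: [[0.614, 0.789, 0.009], [0.789, -0.614, -0.003], [0.004, 0.009, -1.0]]
ft_force: [1.0, 0.1, -0.2]
grip_width: 77.0
gripper_force: 0.0
```

```bash
python3 st.py; python3 - <<'E'
from h import *
c=read_camera("wrist");save("w6",c);P=wcloud(c)
q=P[(c["depth"]>0)&(np.hypot(P[...,0]-580,P[...,1]-102)<26)]
for z in range(90,180,10):
    k=q[(q[:,2]>=z)&(q[:,2]<z+10)]
    if len(k)>5: print(z,len(k),k.mean(0).round(1),k.min(0).round(1),k.max(0).round(1))
for r in finder.trace("wrist","block_a")[:2]:
    q=P[r["region"]&(c["depth"]>0)];z=np.median(q[:,2]);q=q[abs(q[:,2]-z)<5];print("blk",r["conf"],r["bbox"],z,cv2.minAreaRect(q[:,:2].astype(np.float32)))
E
python3 chk.py | grep blk
python3 - <<'E'
import cv2
a=cv2.imread("pics/scene2.png")[180:320,150:300];b=cv2.imread("pics/w6.png")
a=cv2.resize(a,(450,420));cv2.imwrite("pics/fin.png",cv2.resize(cv2.hconcat([a,b]),(800,333)))
E
```

```text
[ 10.71  19.87  11.55  81.19  -0.25 138.58] [550.0575323  102.6755099  251.03087774] [[0.6139, 0.7893, 0.0092], [0.7894, -0.6139, -0.0027], [0.0035, 0.009, -1.0]] 36.0 52.12898943690391
100 22 [582.7 113.8 107.1] [569.4 106.4 102. ] [592.1 117.2 109.9]
110 33 [583.5 113.6 115.9] [569.5 104.4 110.4] [593.5 117.4 119.9]
120 48 [583.4 114.7 125.5] [569.4 107.2 120.7] [593.1 118.  129.7]
130 60 [582.3 114.7 135. ] [567.7 106.5 130.1] [593.5 118.3 139.9]
140 104 [582.9 113.7 146.4] [566.3  96.1 140.2] [593.6 118.7 150. ]
150 510 [581.  108.7 157. ] [567.1  92.4 150. ] [592.7 118.2 160. ]
160 343 [580.  104.6 160.7] [570.2  94.6 160. ] [590.  115.7 162.4]
blk 0.96 [199.0, 121.8, 127.3, 105.7] 37.434426951305184 ((539.3136596679688, 106.435791015625), (64.35492706298828, 130.03167724609375), 83.43833923339844)
blk 0.46 [465.0, 305.2, 17.6, 24.7] 20.024358119219105 ((671.7908325195312, -312.40631103515625), (19.118555068969727, 46.893550872802734), 4.751828670501709)
top blk 0.8 653 [[-84.1, -62.9], [40.2, -3.9]] 36.990500088213174 ((537.7091064453125, 103.36106872558594), (62.430965423583984, 128.65834045410156), 83.87065887451172)
scene blk 0.72 852 [[-85.4, -61.0], [43.0, 3.4]] 37.79677266882638 ((539.7520751953125, 106.99441528320312), (67.42223358154297, 135.5126495361328), 84.13556671142578)
```

View pics/fin.png

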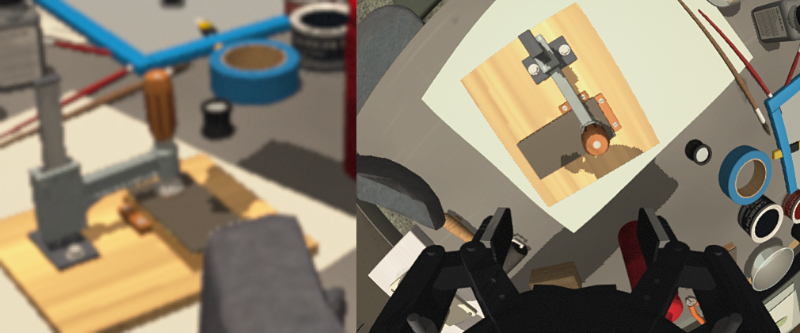

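The block sits at the stops, the pad is on it, and the handle (150,100 in the left half) leans to the bar at about 0.035–0.04 rad, as it should when tight. The robot is clear, so I'll hand in.

```bash
python3 -c "
from rig import bot
print(bot.finish_job())"
```

```text
the job is handed in; nothing more can be done
None
```

The flat block is clamped face up against both stops and the job is handed in at about 36 s. The jaw is cocked about 0.035–0.04 rad and the handle was turned about 3.7 rad clockwise, judged from the wrist's turn. The warped block is still on the bench. The final verdict wasn't reported back.

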